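# Clamp a memo pad in the stack cutter

## Robot

A 6-joint arm with a two-finger parallel gripper is mounted at the origin on the work surface. World frame = base frame: x ahead of the robot, y to its left, z up, the work surface at z = 0. Lengths are in m, angles in rad, forces in N, time in s.
With the tool pointing down it reaches from about 0.4 to 0.825 m from the base axis. Payload 7 kg.
Tool frame: the origin (TCP) lies on the mounting face of the last link; the fingertips stand 173 mm ahead of it and the grasp point (between the pads) lies 155 mm ahead of it; y points along the fingers, x is the direction in which the jaws open and shut, and the axes are right-handed (so a half turn about y gives the same grasp; the last joint's range is limited). The gripper opens to 85 mm and grips with 20 to 120 N. Pads are 22 mm wide; open, the fingers measure 114 mm over their backs; the gripper's body (76 mm by 85 mm) begins 54 mm behind the grasp point. The pads swing forward as they close: fully open they stand 13 mm farther back than shut.
Start: joints at [1.526, 0.359, 0.012, 0, -1.224, -0.288], TCP at [0.221, 0.638, 0.405] pointing down, gripper open.
Joint ranges: [-3.07, 3.07], [-1.43, 2.12], [-1.02, 1.25], [-3.03, 1.67], [-3.05, -0], [-3.03, 3.03]. Speed limits (rad/s): [2.39, 2.39, 3.01, 3.14, 3.14, 3.14].

## Interface

Orientations are given as [roll, pitch, yaw] about the fixed x, y, z axes, in that order (R = Rz(yaw) Ry(pitch) Rx(roll)).
In Python, from cell import manip gives the robot as it stands.
- The arm moves only by the tool step_arm, never from a script. Its argument "moves" is one flat list of numbers, 7 for each row, row after row: the shift along the tool's x, y, z in cm, then the turn, a rotation vector about the tool's x, y, z in rad, then the opening, from 0 (shut) to 1 (fully open). A call has 1 to 12 rows; each row is the pose to reach, as a shift and turn from the pose commanded when the call began, along the tool's axes at that moment; what a row does not reach only later rows make up. A row lasts 1/10 s, in which the tool goes at most 50 mm and 8.59 degrees, less where a joint would pass 70% of its speed; a pose out of reach is approached as far as the arm can. A call with a gripper value outside its range is refused whole. The fingers move at their own pace and stop on an object; the grip force is fixed at half the most. Time passes only in rows, so rows that repeat a pose let the fingers close. It gives the time, the measured TCP pose, the force and the opening at its end, in the units of the state.
- manip.state(): the state, without advancing time (a new reading comes with each control period).
- manip.capture(name): name is "scene" or "top"; returns the picture (384x512x3 uint8, red, green, blue); there is no depth.
- manip.camera_model(name): a dict with "fx", "fy", "cx", "cy" (pixels), "distortion" ([k1, k2, p1, p2, k3] as OpenCV has them; the pictures are not rectified), "origin" and "rotation" of the camera in the world. Camera axes: x right, y down, z forward; pixel columns grow to the right and rows downward; lengths in m; the calibration is good to about 2 mm. A picture is of the moment at which its call begins. camera_model takes no time and is no camera call.
- manip.hand_in(): hands the job in, once; it reports no verdict.
The state is a dict: "t": time; "joints": joint angles; "dq": joint speeds; "joint_torque": joint torques, N m; "position": TCP position; "tool_rot": TCP orientation; "wrist_force": force on the tool from outside, world axes, zero at the start; "torque": the same for the moment, N m; "width": opening from 0.0 (shut) to 1.0 (fully open).
Only numpy, scipy, OpenCV 4.12 (cv2) and the standard library are available. Lean on these libraries where they do the work, as an engineer would, in place of code of your own. Each camera call takes 0.05 s, during which the arm holds its last target. There are 200 camera calls.

## Task

Get the long memo pad ready for trimming: lay it on the bed of the paper cutter, lengthwise under the raised clamp, flat and square with its long side right against the side fence and its near end (the robot's side) right against the length gauge, and let go. Then wind the clamp crank on top of the machine clockwise, turn after turn, until the clamp is pressed down firmly on the pad. Do not shift the length gauge or pull the knife lever down, and leave the other things on the desk and on the bed where they are.

Things in the scene. Friction and masses are not known exactly. Their poses are not given: they have to be found in the camera images.
- cutter: Stack paper cutter, fixed: grey cast base with a steel bed 35 mm above the desk. Origin: on the desk straight under the clamp screw; x to the back of the machine (away from the operator), y to its left, z up. Bed from x -185 to +140, y -155 to +155 mm. The pad goes in from the front (-x), under the bridge (see point screw_axis), and sticks out at the back.
- screw_axis (a point): Point on the clamp screw's axis at bed height; axes as the cutter's. The bridge there: a cheek on each side (|y| 125 to 150, x -22 to +50 mm, up to 104 mm above the bed), a crown between them (x -22 to +30, from 74 to 104 mm above the bed, its nut of 21 mm radius up to 119 mm), the knife carrier behind it (x 31 to 45, no lower than 57 mm above the bed).
- fence (a point): Point on the inner (-y) face of the side fence, at bed height, cutter x = -110 mm; axes as the cutter's. The fence is a low aluminium strip on the left of the bed, along x from -185 to -35 mm, 12 mm thick, only 8 mm high; its inner face is at cutter y = +120 mm.
- gauge: Length gauge: aluminium bar across the front of the bed, 16 x 235 mm, only 8 mm high, with two black thumbscrews (18 mm across, up to 20 mm above the bed, at y -105 and -40 mm). Origin: on its far (+x) face, where the pad's near end goes, at bed height, y in line with the screw; axes as the cutter's. Set between cutter x -135 and -115 mm, locked by friction (120 N).
- clamp: Clamp beam under the crown, dark steel, 34 (x) x 235 (y) x 20 mm, rubber face. Origin: centre of its underside, on the screw axis. Underside 52 mm above the bed at joint crank = 0, 12 mm lower per clockwise turn: it meets a 30 mm pad at about 11.5 rad. There the crank stiffens sharply (about 20 N at a handle 0.5 rad on); let go, it eases back a little but stays clamped.
- crank (a joint): Clamp crank, rad, grows clockwise seen from above (clamp goes down); starts at 0.25 to 1.75. A level bar (20 wide, 14 mm thick) across a hub (36 mm across, up to 20 mm above the bar's middle) on top of the screw, with an upright handle on each end, 75 mm from the axis. At 0 handle_a points to cutter +y, at 1.57 to +x. Turning takes about 0.5 to 0.8 N m (7 to 11 N at a handle).
- handle_a (a point): Middle of one upright black handle of the crank: a barrel 24 mm thick and 48 mm high (24 mm above and below this point) that revolves freely on its pin, so a hand can carry it round without twisting. 193 mm above the bed at joint crank = 0, going down with the clamp, 12 mm per turn; the bar's top is 29 mm lower. The two handles are alike.
- handle_b (a point): Middle of the other handle, at the far end of the bar from handle_a.
- lever (a joint): Knife lever, 0 = raised, grows as it is pulled down (stiff, 5 N m); leave it up. Steel arm with black grip, 360 mm long, up to 30 mm thick, pivoted at the left cheek (cutter x 88, y 165, z 78 mm), standing at 60 degrees behind the crown in the plane cutter x = 73 to 103 mm, its top end at y -15, z 390 mm. It bars the back of the crank's circle to a hand.
- pad: The long memo pad to be trimmed: a plain glued block of white paper with a cardboard back, 175 x 50 x 30 mm, about 0.21 kg, flat on the desk to the left or right of the cutter. Origin: centre of its underside; x along its length, z up. Its two ends are alike.
- diary: Bystander: grey hardback diary, 180 x 110 x 22 mm, lying flat on the other side of the cutter (pad and diary may change sides). Origin: centre of its underside.
- mug: Bystander: white mug, 80 mm across, 95 mm high, handle at its +y. Origin: centre of its underside.
- stapler: Bystander: black desk stapler, 150 x 36 x 57 mm, lying along its x. Origin: centre of its underside.
- tape: Bystander: black tape dispenser, 140 x 55 x 90 mm, along its x. Origin: centre of its underside.
- pencup: Bystander: dark steel pen cup, 72 mm across, 100 mm high, pens up to 160 mm. Origin: centre of its underside.
- stamp: Bystander: wooden rubber stamp, 38 mm across, 60 mm high, standing on the right of the cutter's bed in front of the crown. Origin: centre of its underside.
Not all that is in view belongs to the job. Of the things that look like the pad, the larger one is meant.

How it is judged:
On the way:
1. the pad lies home on the bed, against fence and gauge, with the clamp still clear of it (x of pad in the frame of gauge between 0.0845 and 0.0905 m and y of pad in the frame of fence between -0.028 and -0.022 m and z of pad in the frame of fence between -0.004 and 0.004 m and angle between the x axis of pad and the x axis of cutter, either way round below 0.035 rad and angle between pad's own z axis and vertical below 0.05 rad and contact force between clamp and pad below 0.5 N and contact force between the fingers and pad below 0.1 N), for 0.2 s.
At the end, for the whole second after the job is handed in: Pad flat on the bed (4 mm), end within 3 mm of the gauge, side within 3 mm of the fence, square within 2 degrees; clamp pressing on it with over 40 N; lever up (under 0.1 rad); gauge within 3 mm, other things within 30 mm of their starts (x of pad in the frame of gauge between 0.0845 and 0.0905 m and y of pad in the frame of fence between -0.028 and -0.022 m and z of pad in the frame of fence between -0.004 and 0.004 m and angle between the x axis of pad and the x axis of cutter, either way round below 0.035 rad and angle between pad's own z axis and vertical below 0.05 rad and contact force between clamp and pad above 40 N and value of joint lever below 0.1 rad and distance of gauge from where it was at the start of the episode below 0.003 m and distance of each of diary, mug, stapler, tape, pencup, stamp from where it was at the start of the episode below 0.03 m); the robot touches nothing.
It fails at once if a bystander is pushed away or knocked over (distance of any of diary, mug, stapler, tape, pencup, stamp from where it was at the start of the episode above 0.03 m or angle between any of diary, mug, stapler, tape, pencup, stamp's own z axis and vertical above 0.5 rad).
It fails at once if the length gauge is shifted (distance of gauge from where it was at the start of the episode above 0.003 m).
It fails at once if the knife lever is pulled down (value of joint lever above 0.1 rad).
It also fails if it takes over 72 s, if anything falls off the work surface, if the arm or the gripper's body presses on something with over 40 N, if the wrist force passes 120 N, or if a joint passes its speed limit or range.

## Working session

There is one attempt and no reset: what is moved stays moved. The work goes in short steps, Python scripts to look and compute and a tool call to move; the robot and the scene stay as the last step left them, time stands still between calls to the robot, and variables do not carry over. Pictures are saved under pics/ and viewed, about 8 in all and at most 12, crops included, and the job is handed in when it is done.

Besides the shell and the picture viewer there is one more tool, called after "Emit:" by a JSON object that holds its "fn" and its "kwargs". step_arm: Moves the arm, as the interface text tells. Its arguments: {"type":"object","properties":{"moves":{"type":"array","items":{"type":"number"}}},"required":["moves"]}

```bash
mkdir -p pics; ls
python3 - <<'E'
from cell import manip
import cv2
for n in("scene","top"):
    im=manip.capture(n); cv2.imwrite(f"pics/{n}0.png",im[:,:,::-1]); print(n,manip.camera_model(n))
print(manip.state())
a=[cv2.imread(f"pics/{n}0.png") for n in("scene","top")]
E
```

```text
pics
scene {'fx': 421.0620461520314, 'fy': 421.0620461520314, 'cx': 255.57924719671092, 'cy': 186.06376362332617, 'distortion': array([-0.13107641,  0.        ,  0.        ,  0.        ,  0.        ]), 'origin': array([ 1.19456888, -0.17335343,  1.2749834 ]), 'rotation': array([-2.56042659, -0.00482974,  1.23850747])}
top {'fx': 386.8642637100612, 'fy': 386.8642637100612, 'cx': 263.0466908344064, 'cy': 191.47903372504064, 'distortion': array([-0.06754975,  0.        ,  0.        ,  0.        ,  0.        ]), 'origin': array([0.23871756, 0.06985695, 1.35248585]), 'rotation': array([-2.94359855, -0.00746392, -1.57534505])}
{'t': 0.1, 'joints': array([ 1.52612829e+00,  3.59315468e-01,  1.11407915e-02, -3.26800024e-04,
       -1.22407338e+00, -2.88104674e-01]), 'dq': array([-0.00028113, -0.00150678,  0.00391891,  0.00046351, -0.0009419 ,
        0.00044123]), 'joint_torque': array([-1.58401861e-03, -5.84766555e+01,  2.94107473e+01,  6.95458710e+00,
       -3.19356164e-03,  2.07387600e-06]), 'position': array([0.22043853, 0.63780666, 0.40384953]), 'tool_rot': array([-1.57067836e+00, -1.47919507e-03, -1.90368040e+00]), 'wrist_force': array([-0.13205202,  0.41176836,  0.19134855]), 'torque': array([ 0.03442287,  0.01636954, -0.00197112]), 'width': 1.0012903267089213}
```

View pics/top0.png

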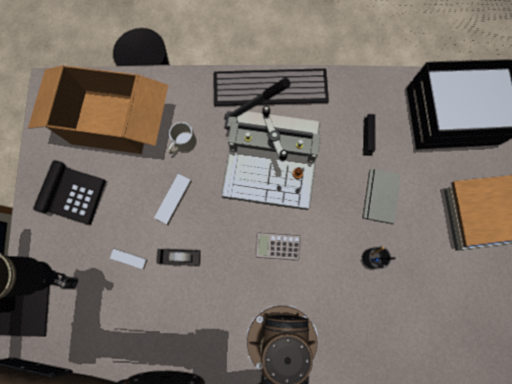

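View pics/scene0.png

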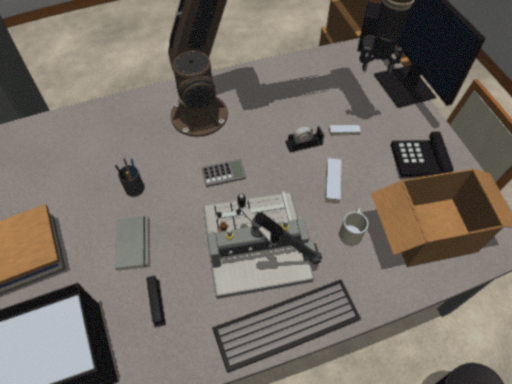

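The pad is the larger white block, at top (173,199). The cutter is at about (270,160) and the smaller decoy pad is at (128,259).

```bash
cat > h.py <<'E'
import numpy as np, cv2
from scipy.spatial.transform import Rotation as R
from cell import manip
def cam(n):
    m=manip.camera_model(n); K=np.array([[m["fx"],0,m["cx"]],[0,m["fy"],m["cy"]],[0,0,1]])
    return K,m["distortion"],m["origin"],R.from_euler("xyz",m["rotation"]).as_matrix()
def ray(n,p):
    K,d,o,M=cam(n); u=cv2.undistortPoints(np.array(p,float).reshape(-1,1,2),K,d).reshape(-1,2)
    v=np.c_[u,np.ones(len(u))]@M.T; return o,v
def plane(n,p,z):
    o,v=ray(n,p); return (o+v*((z-o[2])/v[:,2])[:,None])
def proj(n,P):
    K,d,o,M=cam(n); P=(np.array(P,float).reshape(-1,3)-o)@M
    return cv2.projectPoints(P,np.zeros(3),np.zeros(3),K,d)[0].reshape(-1,2)
def tri(p,q):
    (o,v),(a,w)=ray("top",[p]),ray("scene",[q]); v=v[0];w=w[0]
    s=np.linalg.lstsq(np.c_[v,-w],a-o,rcond=None)[0]; A=o+v*s[0];B=a+w*s[1]
    return (A+B)/2,np.linalg.norm(A-B)
E
python3 - <<'E'
from h import *
t=cv2.imread("pics/top0.png"); s=cv2.imread("pics/scene0.png")
a=cv2.resize(t[65:220,210:335],None,fx=5,fy=5,interpolation=cv2.INTER_CUBIC)[:600]
b=cv2.resize(s[180:300,195:335],None,fx=5,fy=5,interpolation=cv2.INTER_CUBIC)
cv2.imwrite("pics/ta.png",a);cv2.imwrite("pics/sa.png",b)
print(proj("top",[[.6,0,0]]),proj("scene",[[.6,0,0]]))
for n,im,bx in(("top",t,(145,170,200,230)),("scene",s,(320,150,350,205))):
    x0,y0,x1,y1=bx; g=cv2.cvtColor(im,cv2.COLOR_BGR2GRAY)[y0:y1,x0:x1]
    m=(g>165).astype(np.uint8); print(np.percentile(g,[5,50,80,95]))
    c=max(cv2.findContours(m,0,1)[0],key=cv2.contourArea); r=cv2.minAreaRect(c)
    p=cv2.boxPoints(r)+[x0,y0]; print(n,cv2.contourArea(c),r); w=plane(n,p,.03); print(w,w.mean(0),np.linalg.norm(np.diff(w,axis=0),axis=1))
E
```

```text
[[279.12679081 167.01941522]] [[244.74474052 240.72758304]]
[125.95 133.   169.   191.  ]
top 619.0 ((26.53669548034668, 28.28899383544922), (13.545710563659668, 50.39004135131836), 28.300758361816406)
[[0.41435063 0.43702362 0.03      ]
 [0.57177185 0.36014294 0.03      ]
 [0.54835989 0.31712241 0.03      ]
 [0.39205831 0.39459199 0.03      ]] [0.48163517 0.37722024 0.03      ] [0.17519155 0.04897842 0.1744469 ]
[117. 134. 189. 192.]
scene 469.5 ((13.5, 28.0), (40.0, 13.0), 90.0)
[[0.39130127 0.39130001 0.03      ]
 [0.40690394 0.43767891 0.03      ]
 [0.56607116 0.36206931 0.03      ]
 [0.55116865 0.31869549 0.03      ]] [0.47886125 0.37743593 0.03      ] [0.04893307 0.17621298 0.04586254]
```

View pics/ta.png

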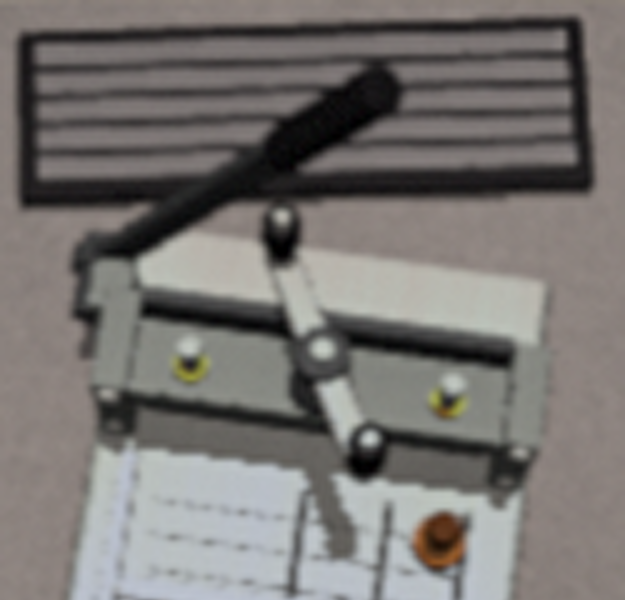

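View pics/sa.png

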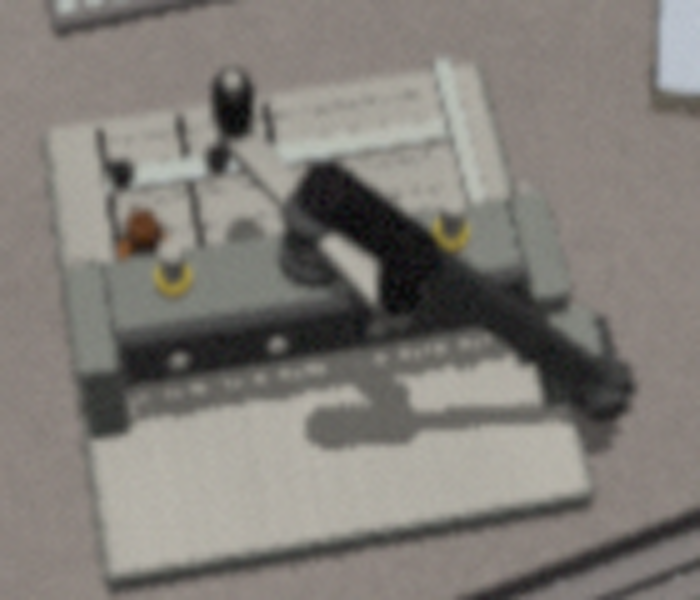

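Run:
```python
from h import *
from scipy.optimize import least_squares
T=lambda u,v:((u+.5)/5-.5+210,(v+.5)/5-.5+65)
S=lambda u,v:((u+.5)/5-.5+195,(v+.5)/5-.5+180)
# local pts at bed height
L=[("top",T(545,280),(.14,-.155)),("scene",S(592,495),(.14,.155)),("scene",S(110,578),(.14,-.155)),
   ("scene",S(47,130),(-.185,-.155)),("scene",S(473,65),(-.185,.155))]
W=np.array([plane(n,[p],.035)[0,:2] for n,p,_ in L]); Q=np.array([l for *_,l in L])
def f(x):
    c,s=np.cos(x[2]),np.sin(x[2]); return (Q@np.array([[c,s],[-s,c]])+x[:2]-W).ravel()
r=least_squares(f,[.68,.03,-.1]); print(W.round(4)); print(r.x,(f(r.x).reshape(-1,2)*1e3).round(1))
np.save("cut.npy",r.x); c,s=np.cos(r.x[2]),np.sin(r.x[2]); M=np.array([[c,-s],[s,c]])
loc=lambda w:(w[:2]-r.x[:2])@M
for nm,n,p,z in [("hub","top",T(323,348),.210),("gauge1","scene",S(140,187),.035),("gauge2","scene",S(445,142),.035),("fence in","scene",S(470,190),.043),("fence in2","scene",S(437,62),.043),("screw1","scene",S(122,165),.055),("screw2","scene",S(217,150),.055),("hb top","top",T(370,434),.25),("hb s","scene",S(233,78),.25),("ha","top",T(283,212),.25),("stamp","scene",S(143,215),.095)]:
    w=plane(n,[p],z)[0]; print(nm,w.round(4),(loc(w)*1e3).round(1))
X,e=tri(T(370,434),S(233,74)); print("hb",X,e,loc(X))
```

```text
[[ 0.7644 -0.1437]
 [ 0.8092  0.1546]
 [ 0.7631 -0.1433]
 [ 0.4452 -0.0953]
 [ 0.4904  0.2002]]
[ 0.64909081  0.02663948 -0.14718091] [[ 0.5 -3.5]
 [ 1.1  4.8]
 [ 1.8 -3.9]
 [-1.8 -4.3]
 [-1.5  6.9]]
hub [0.6495 0.0248 0.21  ] [ 0.6 -1.8]
gauge1 [ 0.5085 -0.0476  0.035 ] [-128.2  -94.1]
gauge2 [0.5421 0.1592 0.035 ] [-125.3  115.5]
fence in [0.5865 0.1596 0.043 ] [-81.4 122.3]
fence in2 [0.4845 0.175  0.043 ] [-184.6  122.6]
screw1 [ 0.4996 -0.0562  0.055 ] [-135.7 -103.9]
screw2 [0.509  0.0072 0.055 ] [-135.7  -39.7]
hb top [ 0.5812 -0.001   0.25  ] [-63.1 -37.3]
hb s [0.5761 0.0016 0.25  ] [-68.6 -35.4]
ha [0.7227 0.0498 0.25  ] [69.4 33.7]
stamp [ 0.5618 -0.0577  0.095 ] [-74.  -96.3]
hb [5.78643882e-01 2.50429181e-04 2.58776242e-01] 0.001469144696390394 [-0.06581532 -0.0364348 ]
```

```bash
cat >> h.py <<'E'
CUT=(.649,.0255,-.147)
def c2w(x,y): # cutter (m) to world xy
    c,s=np.cos(CUT[2]),np.sin(CUT[2]); return np.array([CUT[0]+c*x-s*y,CUT[1]+s*x+c*y])
def w2c(p):
    c,s=np.cos(CUT[2]),np.sin(CUT[2]); d=np.array(p[:2])-CUT[:2]; return np.array([c*d[0]+s*d[1],-s*d[0]+c*d[1]])
def go(*targets):
    """targets (x,y,z,yaw of tool x) -> tool-frame shift cm, turn about tool y from measured pose"""
    s=manip.state(); A=R.from_euler("xyz",s["tool_rot"])
    print("t",s["t"],"pos",s["position"].round(4),"rot",s["tool_rot"].round(4),"F",s["wrist_force"].round(1),"w",round(s["width"],3),"cut",w2c(s["position"]).round(4),"q",s["joints"].round(2))
    for x,y,z,w in targets:
        B=R.from_euler("xyz",[-np.pi/2,0,w])
        print((A.inv().apply(np.array([x,y,z])-s["position"])*100).round(2),(A.inv()*B).as_rotvec().round(3))
E
python3 - <<'E'
from h import *
p=np.array([.480,.377])-.055*np.array([np.cos(.447),-np.sin(.447)]); print(p)
go((*p,.28,-.447-np.pi/2),(*p,.188,-.447-np.pi/2))
E
```

```text
[0.43040386 0.40077442]
t 0.1 pos [0.2204 0.6378 0.4038] rot [-1.5707e+00 -1.5000e-03 -1.9037e+00] F [-0.1  0.4  0.2] w 1.001 cut [-0.5136  0.5429] q [ 1.53  0.36  0.01 -0.   -1.22 -0.29]
[15.52 12.41 27.59] [-0.     0.114  0.001]
[15.51 21.61 27.59] [-0.     0.114  0.001]
```

Emit:
{"fn": "step_arm", "kwargs": {"moves": [15.5, 12.4, 27.6, 0, 0.114, 0, 1, 15.5, 12.4, 27.6, 0, 0.114, 0, 1, 15.5, 12.4, 27.6, 0, 0.114, 0, 1, 15.5, 12.4, 27.6, 0, 0.114, 0, 1, 15.5, 12.4, 27.6, 0, 0.114, 0, 1, 15.5, 12.4, 27.6, 0, 0.114, 0, 1, 15.5, 12.4, 27.6, 0, 0.114, 0, 1, 15.5, 12.4, 27.6, 0, 0.114, 0, 1, 15.5, 12.4, 27.6, 0, 0.114, 0, 1]}}

```text
t: 1.0
position: [0.4313, 0.4005, 0.2802]
tool_rot: [-1.571, -0.001, -2.02]
wrist_force: [-1.5, 0.4, 0.6]
width: 1.001
```

Run:
```python
from h import *
go((.4304,.4008,.188,-2.018))
t=manip.capture("top");s=manip.capture("scene")
a=cv2.resize(t[150:280,110:240],(520,520),interpolation=2)[:,:,::-1];u,v=proj("scene",[.45,.39,.05])[0].astype(int)
b=cv2.resize(s[v-60:v+60,u-40:u+40],(347,520),interpolation=2)[:,:,::-1]
cv2.imwrite("pics/p1.png",np.hstack([a[:,:440],b]));print(u,v)
```

```text
t 1.0 pos [0.4313 0.4005 0.2802] rot [-1.5708e+00 -1.2000e-03 -2.0197e+00] F [-1.5  0.4  0.6] w 1.001 cut [-0.2702  0.339 ] q [ 1.08  0.33 -0.34  0.   -0.9   0.04]
[-0.    9.22 -0.1 ] [ 0.    -0.002  0.001]
334 167
```

View pics/p1.png

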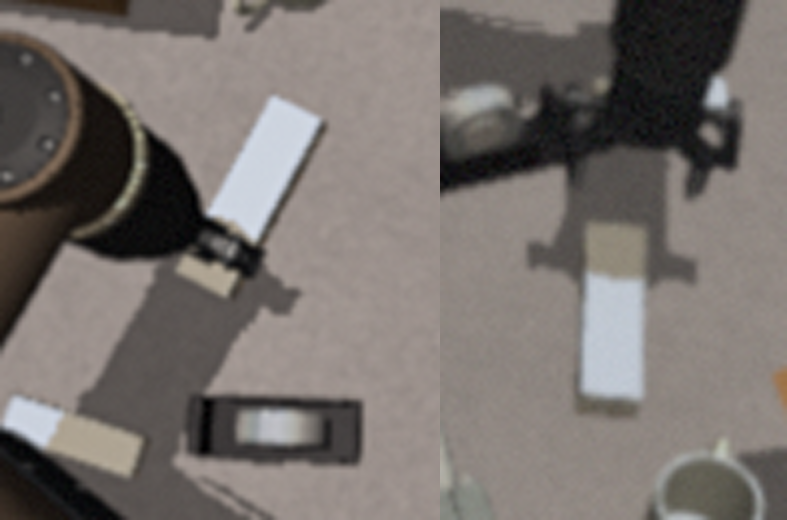

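The jaws straddle the pad squarely near its near end (crop 225,245), so I descend and close.

Emit:
{"fn": "step_arm", "kwargs": {"moves": [0, 4.6, -0.1, 0, 0, 0, 1, 0, 9.2, -0.1, 0, 0, 0, 1, 0, 9.2, -0.1, 0, 0, 0, 1, 0, 9.2, -0.1, 0, 0, 0, 0.4, 0, 9.2, -0.1, 0, 0, 0, 0.3, 0, 9.2, -0.1, 0, 0, 0, 0.3, 0, 9.2, -0.1, 0, 0, 0, 0.3, 0, 9.2, -0.1, 0, 0, 0, 0.3, 0, 9.2, -0.1, 0, 0, 0, 0.3]}}

```text
t: 2.0
position: [0.4303, 0.4029, 0.1918]
tool_rot: [-1.57, 0.005, -2.017]
wrist_force: [-2.3, 0.1, 4.8]
width: 0.564
```

Emit:
{"fn": "step_arm", "kwargs": {"moves": [0, 0, 0, 0, 0, 0, 0.3, 0, -4, 0, 0, 0, 0, 0.3, 0, -8, 0, 0, 0, 0, 0.3, 0, -10, 0, 0, 0, 0, 0.3, 0, -10, 0, 0, 0, 0, 0.3]}}

```text
t: 2.5
position: [0.4304, 0.4027, 0.2943]
tool_rot: [-1.57, 0.009, -2.017]
wrist_force: [0.4, 0.1, -2.6]
width: 0.566
```

Run:
```python
from h import *
w=-.147-np.pi/2
a=c2w(-.205,.088);b=c2w(-.090,.091)
go((*a,.28,w),(*a,.188+.035+.013,w),(*b,.188+.035+.013,w))
```

```text
t 2.5 pos [0.4304 0.4027 0.2943] rot [-1.5698  0.0092 -2.0171] F [ 0.4  0.1 -2.6] w 0.566 cut [-0.2714  0.3411] q [ 1.08  0.31 -0.33  0.   -0.92  0.04]
[22.24  1.24 13.81] [-0.002 -0.299 -0.009]
[22.28  5.64 13.8 ] [-0.002 -0.299 -0.009]
[18.6   5.68 24.7 ] [-0.002 -0.299 -0.009]
```

Emit:
{"fn": "step_arm", "kwargs": {"moves": [7, 1.2, 5, 0, -0.1, 0, 0.3, 11, 1.2, 7.5, 0, -0.2, 0, 0.3, 15, 1.2, 10, 0, -0.299, -0.009, 0.3, 19, 1.2, 12, 0, -0.299, -0.009, 0.3, 22.2, 1.2, 13.8, 0, -0.299, -0.009, 0.3, 22.2, 1.2, 13.8, 0, -0.299, -0.009, 0.3, 22.2, 1.2, 13.8, 0, -0.299, -0.009, 0.3, 22.2, 1.2, 13.8, 0, -0.299, -0.009, 0.3]}}

```text
t: 3.3
position: [0.4585, 0.142, 0.2771]
tool_rot: [-1.571, -0.008, -1.719]
wrist_force: [0.4, 0.1, -3.0]
width: 0.564
```

Run:
```python
from h import *
w=-.147-np.pi/2
a=c2w(-.205,.088);b=c2w(-.090,.091)
go((*a,.28,w),(*a,.190+.035+.013,w),(*b,.190+.035+.013,w))
t=manip.capture("top");s=manip.capture("scene")
u,v=proj("scene",[.5,.14,.1])[0].astype(int)
b=cv2.resize(s[v-60:v+75,u-70:u+65],(540,540),interpolation=2)[:,:,::-1]
cv2.imwrite("pics/p2.png",b);print(u,v)
```

```text
t 3.3 pos [0.4585 0.142  0.2771] rot [-1.5715 -0.008  -1.7195] F [ 0.4  0.1 -3. ] w 0.564 cut [-0.2055  0.0873] q [ 0.71  0.17 -0.58  0.01 -0.83  0.7 ]
[-0.07 -0.29  0.05] [ 0.001 -0.002  0.008]
[-0.1   3.91  0.05] [ 0.001 -0.002  0.008]
[-0.42  3.89 11.55] [ 0.001 -0.002  0.008]
274 189
```

View pics/p2.png

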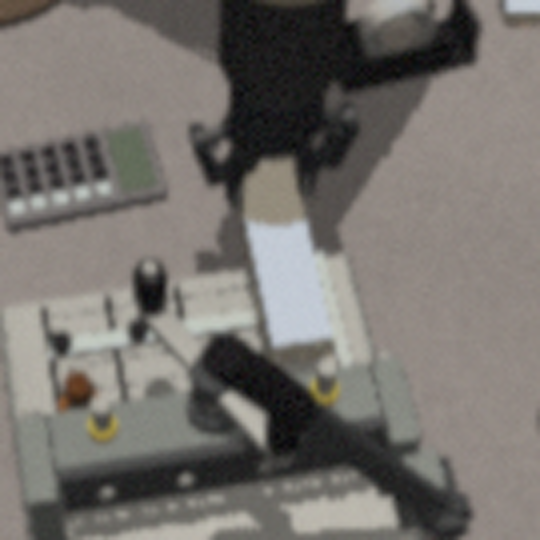

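Run:
```python
from h import *
for u,v in((272,350),(333,343),(248,222),(305,218)):
    P=((u+.5)/4-.5+204,(v+.5)/4-.5+129); w=plane("scene",[P],.115)[0]; print(w.round(4),w2c(w).round(4))
```

```text
[0.5996 0.0914 0.115 ] [-0.0585  0.0579]
[0.6094 0.1392 0.115 ] [-0.0559  0.1067]
[0.4796 0.1144 0.115 ] [-0.1806  0.0632]
[0.4912 0.1605 0.115 ] [-0.1759  0.1104]
```

Emit:
{"fn": "step_arm", "kwargs": {"moves": [0, 2, 0, 0, 0, 0.008, 0.3, -0.1, 3.8, 0, 0, 0, 0.008, 0.3, -0.1, 3.8, 2.5, 0, 0, 0.008, 0.3, -0.1, 3.8, 5, 0, 0, 0.008, 0.3, -0.1, 3.8, 7.5, 0, 0, 0.008, 0.3, -0.2, 3.8, 10, 0, 0, 0.008, 0.3, -0.2, 3.8, 12, 0, 0, 0.008, 0.3, -0.2, 3.8, 12, 0, 0, 0.008, 0.3, -0.2, 3.8, 12, 0, 0, 0.008, 0.3]}}

```text
t: 4.3
position: [0.5773, 0.1267, 0.2377]
tool_rot: [-1.573, -0.001, -1.718]
wrist_force: [0.5, 0.1, -2.7]
width: 0.559
```

Run:
```python
from h import *
w=-.147-np.pi/2
a=c2w(-.085,.089)
go((*a,.235,w),(*a,.226,w))
t=manip.capture("top");s=manip.capture("scene")
u,v=proj("scene",[.55,.12,.1])[0].astype(int)
b=cv2.resize(s[v-50:v+50,u-60:u+60],(720,600),interpolation=2)[:,:,::-1]
cv2.imwrite("pics/p3.png",b);print(u,v)
```

```text
t 4.3 pos [0.5773 0.1267 0.2377] rot [-1.5732e+00 -1.5000e-03 -1.7181e+00] F [ 0.5  0.1 -2.7] w 0.559 cut [-0.0858  0.0896] q [ 0.55  0.38 -0.38 -0.   -0.81  0.88]
[0.06 0.27 0.08] [ 0.002 -0.     0.001]
[0.06 1.17 0.08] [ 0.002 -0.     0.001]
274 203
```

View pics/p3.png

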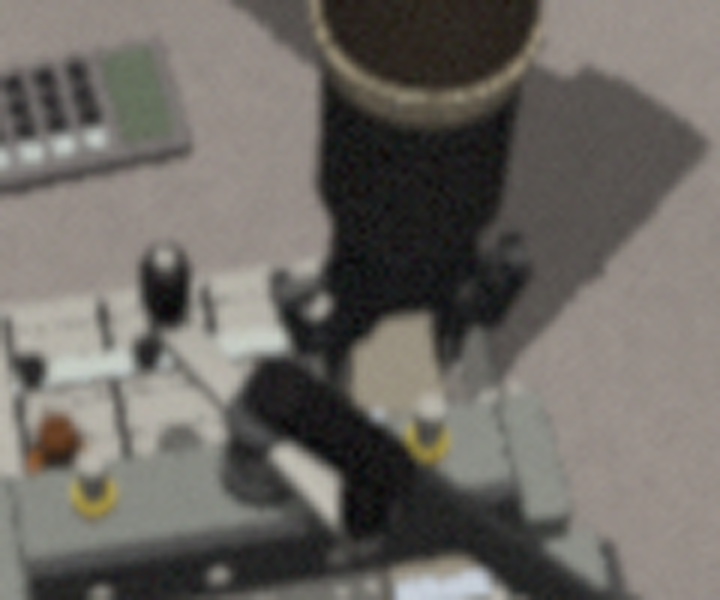

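The pad is under the crown and its far end shows behind the knife carrier (430,580). Next I move a little further forward and lower it.

Emit:
{"fn": "step_arm", "kwargs": {"moves": [0, 0, 0.4, 0, 0, 0, 0.3, 0, 0.5, 0.4, 0, 0, 0, 0.3, 0, 0.8, 0.4, 0, 0, 0, 0.3, 0, 1.0, 0.4, 0, 0, 0, 0.3, 0, 1.0, 0.4, 0, 0, 0, 0.3]}}

```text
t: 4.9
position: [0.581, 0.1252, 0.2281]
tool_rot: [-1.573, -0.001, -1.719]
wrist_force: [-0.3, 0.3, -2.1]
width: 0.563
```

Run:
```python
from h import *
go()
```

```text
t 4.9 pos [0.581  0.1252 0.2281] rot [-1.5726e+00 -1.2000e-03 -1.7185e+00] F [-0.3  0.3 -2.1] w 0.563 cut [-0.0819  0.0887] q [ 0.54  0.4  -0.38 -0.   -0.79  0.88]
```

Emit:
{"fn": "step_arm", "kwargs": {"moves": [0, 0.2, 0, 0, 0, 0, 0.3, 0, 0.2, 0, 0, 0, 0, 0.3]}}

```text
t: 5.1
position: [0.5813, 0.1253, 0.2269]
tool_rot: [-1.572, -0.001, -1.718]
wrist_force: [-1.1, -0.2, 0.6]
width: 0.565
```

Emit:
{"fn": "step_arm", "kwargs": {"moves": [0, 0.15, 0, 0, 0, 0, 0.3, 0, 0.15, 0, 0, 0, 0, 0.3]}}

```text
t: 5.3
position: [0.5812, 0.1252, 0.2268]
tool_rot: [-1.571, -0.001, -1.718]
wrist_force: [-6.1, -1.2, 13.9]
width: 0.565
```

Emit:
{"fn": "step_arm", "kwargs": {"moves": [0, -0.2, 0, 0, 0, 0, 0.3, -0.2, -0.2, 0, 0, 0, 0, 0.3, -0.4, -0.2, 0, 0, 0, 0, 0.3, -0.4, -0.2, 0, 0, 0, 0, 0.3]}}

```text
t: 5.7
position: [0.5819, 0.1295, 0.2269]
tool_rot: [-1.572, -0.001, -1.718]
wrist_force: [-1.5, -0.6, 1.7]
width: 0.561
```

Emit:
{"fn": "step_arm", "kwargs": {"moves": [-0.1, 0, 0, 0, 0, 0, 0.3, -0.2, 0, 0, 0, 0, 0, 0.3, -0.2, 0, 0, 0, 0, 0, 0.3]}}

```text
t: 6.0
position: [0.5821, 0.1313, 0.2269]
tool_rot: [-1.572, -0.001, -1.719]
wrist_force: [-0.4, -1.7, -1.1]
width: 0.561
```

Run:
```python
from h import *
go()
```

```text
t 6.0 pos [0.5821 0.1313 0.2269] rot [-1.5721e+00 -9.0000e-04 -1.7185e+00] F [-0.4 -1.7 -1.1] w 0.561 cut [-0.0816  0.0948] q [ 0.55  0.4  -0.38 -0.   -0.79  0.87]
```

Emit:
{"fn": "step_arm", "kwargs": {"moves": [-0.1, 0, 0, 0, 0, 0, 0.3, -0.2, 0, 0, 0, 0, 0, 0.3, -0.2, 0, 0, 0, 0, 0, 0.3]}}

```text
t: 6.3
position: [0.5823, 0.1323, 0.227]
tool_rot: [-1.573, -0.003, -1.718]
wrist_force: [0.7, -7.8, 1.9]
width: 0.568
```

Emit:
{"fn": "step_arm", "kwargs": {"moves": [-0.1, 0, 0, 0, 0, 0, 0.3, -0.2, 0, 0, 0, 0, 0, 0.3, -0.2, 0, 0, 0, 0, 0, 0.3]}}

```text
t: 6.6
position: [0.5825, 0.1329, 0.227]
tool_rot: [-1.574, -0.005, -1.718]
wrist_force: [2.6, -14.0, 2.0]
width: 0.57
```

Emit:
{"fn": "step_arm", "kwargs": {"moves": [0.1, 0, -0.2, 0, 0, 0, 0.3, 0.1, 0, -0.4, 0, 0, 0, 0.3, 0.1, 0, -0.6, 0, 0, 0, 0.3, 0.1, 0, -0.6, 0, 0, 0, 0.3]}}

```text
t: 7.0
position: [0.5766, 0.1334, 0.227]
tool_rot: [-1.573, -0.004, -1.718]
wrist_force: [4.0, -10.5, 0.2]
width: 0.566
```

Emit:
{"fn": "step_arm", "kwargs": {"moves": [0, 0, -0.1, 0, 0, 0, 0.3, 0, 0, -0.2, 0, 0, 0, 0.3, 0, 0, -0.2, 0, 0, 0, 0.3]}}

```text
t: 7.3
position: [0.5748, 0.1337, 0.227]
tool_rot: [-1.572, -0.004, -1.718]
wrist_force: [4.4, -10.9, 0.6]
width: 0.561
```

Emit:
{"fn": "step_arm", "kwargs": {"moves": [0, 0, -0.1, 0, 0, 0, 0.3, 0, 0, -0.2, 0, 0, 0, 0.3, 0, 0, -0.2, 0, 0, 0, 0.3]}}

```text
t: 7.6
position: [0.5728, 0.134, 0.227]
tool_rot: [-1.572, -0.004, -1.718]
wrist_force: [3.3, -11.5, -0.6]
width: 0.563
```

Run:
```python
from h import *
go()
```

```text
t 7.6 pos [0.5728 0.134  0.227 ] rot [-1.5724 -0.0038 -1.7183] F [  3.3 -11.5  -0.6] w 0.563 cut [-0.0912  0.0962] q [ 0.56  0.39 -0.4   0.   -0.79  0.86]
```

Emit:
{"fn": "step_arm", "kwargs": {"moves": [0, 0, -0.1, 0, 0, 0, 0.3, 0, 0, -0.2, 0, 0, 0, 0.3, 0, 0, -0.2, 0, 0, 0, 0.3]}}

```text
t: 7.9
position: [0.5713, 0.1343, 0.2271]
tool_rot: [-1.571, -0.004, -1.718]
wrist_force: [7.4, -13.1, -2.4]
width: 0.564
```

Emit:
{"fn": "step_arm", "kwargs": {"moves": [0, 0, -0.1, 0, 0, 0, 0.3, 0, 0, -0.2, 0, 0, 0, 0.3, 0, 0, -0.2, 0, 0, 0, 0.3]}}

```text
t: 8.2
position: [0.5704, 0.1345, 0.2275]
tool_rot: [-1.569, -0.003, -1.717]
wrist_force: [13.2, -16.1, -4.6]
width: 0.564
```

Emit:
{"fn": "step_arm", "kwargs": {"moves": [0.05, 0.1, -0.15, 0, 0, 0, 0.3, 0.05, 0.1, -0.2, 0, 0, 0, 0.3]}}

```text
t: 8.4
position: [0.5696, 0.1344, 0.2276]
tool_rot: [-1.566, -0.002, -1.716]
wrist_force: [17.2, -18.5, -1.7]
width: 0.563
```

Run:
```python
from h import *
go()
```

```text
t 8.4 pos [0.5696 0.1344 0.2276] rot [-1.5658 -0.0023 -1.7162] F [ 17.2 -18.5  -1.7] w 0.563 cut [-0.0945  0.0961] q [ 0.57  0.38 -0.41  0.01 -0.78  0.85]
```

Emit:
{"fn": "step_arm", "kwargs": {"moves": [0.1, 0.1, 0.1, 0, 0, 0, 0.3, 0.15, 0.1, 0.2, 0, 0, 0, 0.3, 0.15, 0.1, 0.2, 0, 0, 0, 0.3]}}

```text
t: 8.7
position: [0.5704, 0.1338, 0.2268]
tool_rot: [-1.567, -0.001, -1.717]
wrist_force: [6.7, -8.9, 6.4]
width: 0.565
```

Emit:
{"fn": "step_arm", "kwargs": {"moves": [0, 0, 0, 0, 0, 0, 0.6, 0, 0, 0, 0, 0, 0, 0.7, 0, 0, 0, 0, 0, 0, 0.85, 0, 0, 0, 0, 0, 0, 1, 0, 0, 0, 0, 0, 0, 1, 0, -3, 0, 0, 0, 0, 1, 0, -7, 0, 0, 0, 0, 1, 0, -11, 0, 0, 0, 0, 1, 0, -15, 0, 0, 0, 0, 1]}}

```text
t: 9.6
position: [0.5683, 0.1343, 0.3766]
tool_rot: [-1.572, -0.001, -1.718]
wrist_force: [0.3, 0.6, -0.3]
width: 1.004
```

Run:
```python
from h import *
p=c2w(-.15,-.02)
go((*p,.40,-.147-np.pi/2))
```

```text
t 9.6 pos [0.5683 0.1343 0.3766] rot [-1.5724e+00 -1.0000e-03 -1.7184e+00] F [ 0.3  0.6 -0.3] w 1.004 cut [-0.0957  0.0959] q [ 0.57  0.23 -0.23 -0.   -1.11  0.86]
[11.59 -2.32 -5.42] [ 0.002 -0.001  0.001]
```

Emit:
{"fn": "step_arm", "kwargs": {"moves": [0, -2, -5, 0, 0, 0, 0.6, 0, -2, -10, 0, 0, 0, 0.6, 5, -2, -14, 0, 0, 0, 0.6, 5, -2, -14, 0, 0, 0, 0.6]}}

```text
t: 10.0
position: [0.4194, 0.1038, 0.3954]
tool_rot: [-1.573, 0.0, -1.717]
wrist_force: [0.4, -0.9, 0.7]
width: 0.6
```

Run:
```python
from h import *
t=manip.capture("top");s=manip.capture("scene")
cv2.imwrite("pics/t4.png",t[:,:,::-1]);cv2.imwrite("pics/s4.png",s[:,:,::-1])
b=cv2.resize(s[185:285,215:320],(630,600),interpolation=2)[:,:,::-1]
cv2.imwrite("pics/p4.png",b)
go()
```

```text
t 10.1 pos [0.421  0.1043 0.396 ] rot [-1.5711e+00  7.0000e-04 -1.7182e+00] F [0.1 0.1 0.6] w 0.604 cut [-0.2371  0.0445] q [ 0.7  -0.05 -0.5  -0.   -1.12  0.72]
```

View pics/p4.png

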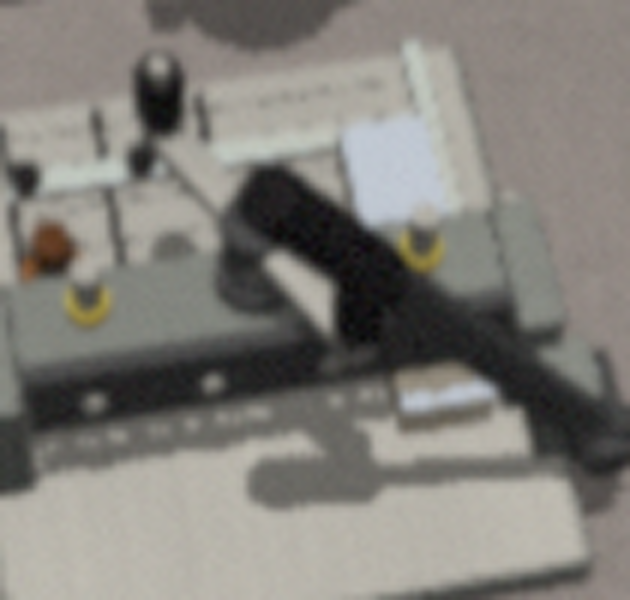

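Run:
```python
from h import *
for nm,u,v,z in(("nearR",343,128,.065),("nearL",425,117,.065),("rightfront",362,222,.065),("leftfront",450,205,.065),("farR bottom",405,428,.035),("farR top",400,412,.065),("farL top",497,396,.065),("gauge far face",250,163,.043),("g2",335,151,.043),("fence in back top",440,180,.043),("fence in front top",404,45,.043)):
    w=plane("scene",[((u+.5)/6-.5+215,(v+.5)/6-.5+185)],z)[0]; print(nm,(w2c(w)*1e3).round(1))
```

```text
nearR [-123.6   73.8]
nearL [-122.2  120.3]
rightfront [-63.6  71.9]
leftfront [-65.1 121.4]
farR bottom [46.7 73.2]
farR top [50.1 68. ]
farL top [ 50.6 119.9]
gauge far face [-123.3   21.3]
g2 [-122.3   69.8]
fence in back top [-93.2 123.8]
fence in front top [-184.3  123.4]
```

Before the arm approached again, the pad's near end measured -122.9 mm against -122.8 mm for the gauge. Its side lies along the fence within measuring error. Next is the crank: I approach handle_b level from the front.

```bash
cat >> h.py <<'E'
W=-.147-np.pi/2
def hb(th,r=.075): return np.array([-r*np.sin(th),-r*np.cos(th)])
def stroke(t0,t1,n,sag=0):
    for t in np.linspace(t0,t1,n+1)[1:]:
        d=(hb(t)-hb(t0))*100; print([round(-d[1],1),round(1.2*(t-t0)/6.283,2),round(d[0],1)],end=" ")
    print()
E
python3 - <<'E'
from h import *
go((*c2w(-.15,-.036),.388,W),(*c2w(-.066,-.036),.388,W))
stroke(1.07,3.0,10)
E
```

```text
t 10.1 pos [0.421  0.1043 0.396 ] rot [-1.5711e+00  7.0000e-04 -1.7182e+00] F [0.1 0.1 0.6] w 0.604 cut [-0.2371  0.0445] q [ 0.7  -0.05 -0.5  -0.   -1.12  0.72]
[8.05 0.79 8.71] [ 0.    -0.    -0.001]
[ 8.05  0.79 17.11] [ 0.    -0.    -0.001]
[np.float64(-1.3), np.float64(0.04), np.float64(-0.6)] [np.float64(-2.7), np.float64(0.07), np.float64(-0.9)] [np.float64(-4.2), np.float64(0.11), np.float64(-0.9)] [np.float64(-5.6), np.float64(0.15), np.float64(-0.6)] [np.float64(-7.0), np.float64(0.18), np.float64(-0.1)] [np.float64(-8.2), np.float64(0.22), np.float64(0.6)] [np.float64(-9.2), np.float64(0.26), np.float64(1.6)] [np.float64(-10.1), np.float64(0.29), np.float64(2.8)] [np.float64(-10.7), np.float64(0.33), np.float64(4.1)] [np.float64(-11.0), np.float64(0.37), np.float64(5.5)]
```

Emit:
{"fn": "step_arm", "kwargs": {"moves": [4, 0.8, 3, 0, 0, 0, 0.7, 8, 0.8, 6, 0, 0, 0, 0.7, 8, 0.8, 9, 0, 0, 0, 0.7, 8, 0.8, 11, 0, 0, 0, 0.7, 8, 0.8, 14, 0, 0, 0, 0.7, 8, 0.8, 17.1, 0, 0, 0, 0.7, 8, 0.8, 17.1, 0, 0, 0, 0.7, 8, 0.8, 17.1, 0, 0, 0, 0.5]}}

```text
t: 10.9
position: [0.5813, 0.0011, 0.3857]
tool_rot: [-1.574, -0.002, -1.72]
wrist_force: [-1.1, 0.0, 0.6]
width: 0.547
```

Run:
```python
from h import *
go()
s=manip.capture("scene");u,v=proj("scene",[.58,0,.25])[0].astype(int)
cv2.imwrite("pics/p5.png",cv2.resize(s[v-50:v+50,u-50:u+50],(600,600),interpolation=2)[:,:,::-1])
```

```text
t 10.9 pos [0.5813 0.0011 0.3857] rot [-1.5740e+00 -1.7000e-03 -1.7197e+00] F [-1.1  0.   0.6] w 0.547 cut [-0.0634 -0.0341] q [ 0.34  0.22 -0.23  0.   -1.13  1.08]
```

View pics/p5.png

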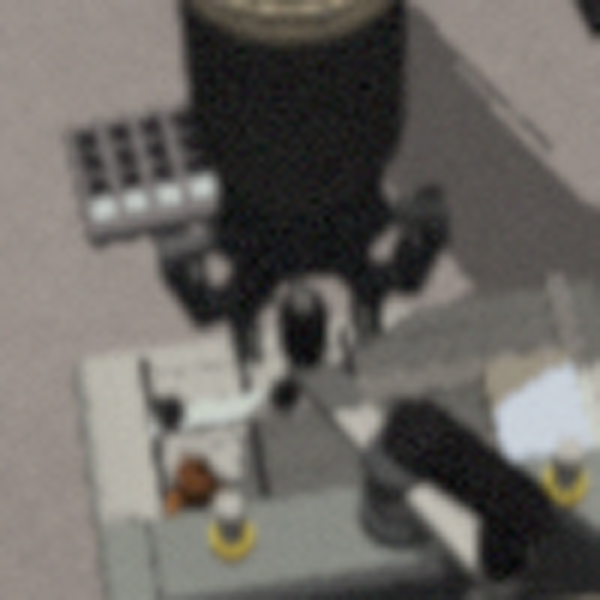

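The handle sits centred between the jaws, at crop (303,325), so I close on it.

Emit:
{"fn": "step_arm", "kwargs": {"moves": [0, 0, -0.2, 0, 0, 0, 0.3, 0, 0, -0.2, 0, 0, 0, 0.2, 0, 0, -0.2, 0, 0, 0, 0.15, 0, 0, -0.2, 0, 0, 0, 0.15, 0, 0, -0.2, 0, 0, 0, 0.15]}}

```text
t: 11.45
position: [0.5776, 0.0014, 0.3874]
tool_rot: [-1.573, -0.001, -1.718]
wrist_force: [-4.5, -1.8, 3.2]
width: 0.263
```

Run:
```python
from h import *
go()
c=w2c(manip.state()["position"]); print(np.arctan2(c[0],c[1])+np.pi, np.hypot(*c))
```

```text
t 11.45 pos [0.5776 0.0014 0.3874] rot [-1.5728e+00 -1.2000e-03 -1.7185e+00] F [-4.5 -1.8  3.2] w 0.263 cut [-0.0671 -0.0343] q [ 0.34  0.21 -0.23  0.   -1.13  1.08]
1.0979106334467703 0.07541273058064102
```

Run:
```python
from h import *
stroke(1.10,3.0,10)
```

```text
[np.float64(-1.3), np.float64(0.04), np.float64(-0.5)] [np.float64(-2.7), np.float64(0.07), np.float64(-0.8)] [np.float64(-4.1), np.float64(0.11), np.float64(-0.8)] [np.float64(-5.5), np.float64(0.15), np.float64(-0.5)] [np.float64(-6.9), np.float64(0.18), np.float64(0.0)] [np.float64(-8.1), np.float64(0.22), np.float64(0.8)] [np.float64(-9.1), np.float64(0.25), np.float64(1.8)] [np.float64(-9.9), np.float64(0.29), np.float64(2.9)] [np.float64(-10.5), np.float64(0.33), np.float64(4.2)] [np.float64(-10.8), np.float64(0.36), np.float64(5.6)]
```

First half of the stroke, to check the forces.

Emit:
{"fn": "step_arm", "kwargs": {"moves": [-1.3, 0.04, -0.5, 0, 0, 0, 0.15, -2.7, 0.07, -0.8, 0, 0, 0, 0.15, -4.1, 0.11, -0.8, 0, 0, 0, 0.15]}}

```text
t: 11.75
position: [0.5752, 0.0423, 0.3863]
tool_rot: [-1.574, -0.004, -1.719]
wrist_force: [-4.0, -7.7, 3.8]
width: 0.265
```

Emit:
{"fn": "step_arm", "kwargs": {"moves": [-1.4, 0.04, 0.3, 0, 0, 0, 0.15, -2.8, 0.07, 0.8, 0, 0, 0, 0.15, -4, 0.11, 1.6, 0, 0, 0, 0.15, -5, 0.14, 2.6, 0, 0, 0, 0.15, -5.8, 0.18, 3.7, 0, 0, 0, 0.15, -6.4, 0.22, 5, 0, 0, 0, 0.15, -6.7, 0.25, 6.4, 0, 0, 0, 0.15, -6.7, 0.25, 6.4, 0, 0, 0, 0.15, -6.7, 0.25, 6.4, 0, 0, 0, 0.15]}}

```text
t: 12.65
position: [0.6503, 0.1008, 0.3837]
tool_rot: [-1.57, 0.001, -1.718]
wrist_force: [3.7, 1.5, 0.8]
width: 0.267
```

```bash
cat >> h.py <<'E'
def th(off=np.pi):
    c=w2c(manip.state()["position"]); print("theta",np.arctan2(c[0],c[1])+off,"r",np.hypot(*c))
E
python3 - <<'E'
from h import *
go();th()
E
```

```text
t 12.65 pos [0.6503 0.1008 0.3837] rot [-1.5697e+00  8.0000e-04 -1.7182e+00] F [3.7 1.5 0.8] w 0.267 cut [-0.0097  0.0747] q [ 0.45  0.34 -0.06  0.   -1.17  0.97]
theta 3.011826760360194 r 0.07528564426354566
```

Emit:
{"fn": "step_arm", "kwargs": {"moves": [0, 0, 0, 0, 0, 0, 0.4, 0, 0, 0, 0, 0, 0, 0.55, 0, 0, 0, 0, 0, 0, 0.55, 0, 0, -3, 0, 0, 0, 0.55, 0, 0, -6.5, 0, 0, 0, 0.55, 4, 0, -7, 0, 0, 0, 0.55, 8, 0, -7, 0, 0, 0, 0.55, 12, 0, -7, 0, 0, 0, 0.55, 14.9, 0, -7, 0, 0, 0, 0.55, 14.9, 0, -7, 0, 0, 0, 0.55, 14.9, 0, -4, 0, 0, 0, 0.55, 14.9, 0, -1, 0, 0, 0, 0.55]}}

```text
t: 13.85
position: [0.6179, -0.046, 0.3844]
tool_rot: [-1.571, -0.0, -1.719]
wrist_force: [0.5, -0.5, 0.8]
width: 0.55
```

Run:
```python
from h import *
go((*c2w(*-hb(3.01)),.383,W))
```

```text
t 13.85 pos [ 0.6179 -0.046   0.3844] rot [-1.5707e+00 -3.0000e-04 -1.7186e+00] F [ 0.5 -0.5  0.8] w 0.55 cut [-0.0203 -0.0752] q [ 0.24  0.28 -0.15  0.   -1.14  1.18]
[-0.09  0.14  3.01] [-0.    -0.001  0.   ]
```

Emit:
{"fn": "step_arm", "kwargs": {"moves": [0, 0, 2, 0, 0, 0, 0.55, 0, 0, 3, 0, 0, 0, 0.55, 0, 0, 3, 0, 0, 0, 0.4, 0, 0, 3, 0, 0, 0, 0.2, 0, 0, 3, 0, 0, 0, 0.15, 0, 0, 3, 0, 0, 0, 0.15]}}

```text
t: 14.45
position: [0.6468, -0.0495, 0.3834]
tool_rot: [-1.572, 0.0, -1.718]
wrist_force: [2.7, 3.4, -4.3]
width: 0.269
```

Run:
```python
from h import *
go();th(np.pi)
for a,b in((-.13,1.3),(1.3,3.01)): stroke(a,b,7)
```

```text
t 14.45 pos [ 0.6468 -0.0495  0.3834] rot [-1.5717e+00  2.0000e-04 -1.7182e+00] F [ 2.7  3.4 -4.3] w 0.269 cut [ 0.0088 -0.0746] q [ 0.22  0.33 -0.08 -0.   -1.16  1.2 ]
theta 6.16572243818546 r 0.07506909346558031
[np.float64(0.0), np.float64(0.04), np.float64(-1.5)] [np.float64(-0.2), np.float64(0.08), np.float64(-3.0)] [np.float64(-0.8), np.float64(0.12), np.float64(-4.5)] [np.float64(-1.6), np.float64(0.16), np.float64(-5.7)] [np.float64(-2.7), np.float64(0.2), np.float64(-6.8)] [np.float64(-4.0), np.float64(0.23), np.float64(-7.6)] [np.float64(-5.4), np.float64(0.27), np.float64(-8.2)] 
[np.float64(-1.8), np.float64(0.05), np.float64(-0.3)] [np.float64(-3.6), np.float64(0.09), np.float64(-0.1)] [np.float64(-5.3), np.float64(0.14), np.float64(0.5)] [np.float64(-6.9), np.float64(0.19), np.float64(1.5)] [np.float64(-8.1), np.float64(0.23), np.float64(2.9)] [np.float64(-9.0), np.float64(0.28), np.float64(4.5)] [np.float64(-9.4), np.float64(0.33), np.float64(6.2)]
```

Emit:
{"fn": "step_arm", "kwargs": {"moves": [0, 0.04, -1.5, 0, 0, 0, 0.15, -0.2, 0.08, -3, 0, 0, 0, 0.15, -0.8, 0.12, -4.5, 0, 0, 0, 0.15, -1.6, 0.16, -5.7, 0, 0, 0, 0.15, -2.7, 0.2, -6.8, 0, 0, 0, 0.15, -4, 0.23, -7.6, 0, 0, 0, 0.15, -5.4, 0.27, -8.2, 0, 0, 0, 0.15]}}

```text
t: 15.15
position: [0.5745, 0.015, 0.3808]
tool_rot: [-1.569, -0.002, -1.719]
wrist_force: [16.0, -7.2, -14.4]
width: 0.263
```

Emit:
{"fn": "step_arm", "kwargs": {"moves": [-1.8, 0.05, -0.3, 0, 0, 0, 0.15, -3.6, 0.09, -0.1, 0, 0, 0, 0.15, -5.3, 0.14, 0.5, 0, 0, 0, 0.15, -6.9, 0.19, 1.5, 0, 0, 0, 0.15, -8.1, 0.23, 2.9, 0, 0, 0, 0.15, -9, 0.28, 4.5, 0, 0, 0, 0.15, -9.4, 0.33, 6.2, 0, 0, 0, 0.15, -9.4, 0.33, 6.2, 0, 0, 0, 0.15, -9.4, 0.33, 6.2, 0, 0, 0, 0.15]}}

```text
t: 16.05
position: [0.6495, 0.1002, 0.3775]
tool_rot: [-1.571, 0.001, -1.718]
wrist_force: [2.8, 5.9, -2.8]
width: 0.267
```

Emit:
{"fn": "step_arm", "kwargs": {"moves": [0, 0, 0, 0, 0, 0, 0.4, 0, 0, 0, 0, 0, 0, 0.55, 0, 0, 0, 0, 0, 0, 0.55, 0, 0, -3, 0, 0, 0, 0.55, 0, 0, -6.5, 0, 0, 0, 0.55, 4, 0, -7, 0, 0, 0, 0.55, 8, 0, -7, 0, 0, 0, 0.55, 12, 0, -7, 0, 0, 0, 0.55, 14.9, 0, -7, 0, 0, 0, 0.55, 14.9, 0, -7, 0, 0, 0, 0.55, 14.9, 0, -4, 0, 0, 0, 0.55, 14.9, 0, -1, 0, 0, 0, 0.55]}}

```text
t: 17.25
position: [0.6177, -0.0472, 0.3787]
tool_rot: [-1.571, -0.001, -1.719]
wrist_force: [1.8, 0.7, -0.2]
width: 0.552
```

Run:
```python
from h import *
go((*c2w(*-hb(3.01)),.377,W))
```

```text
t 17.25 pos [ 0.6177 -0.0472  0.3787] rot [-1.5706e+00 -5.0000e-04 -1.7186e+00] F [ 1.8  0.7 -0.2] w 0.552 cut [-0.0203 -0.0765] q [ 0.24  0.29 -0.15  0.   -1.13  1.18]
[-0.21  0.17  3.01] [-0.    -0.001  0.001]
```

Emit:
{"fn": "step_arm", "kwargs": {"moves": [-0.1, 0.1, 2, 0, 0, 0, 0.55, -0.2, 0.1, 3, 0, 0, 0, 0.55, -0.2, 0.1, 3, 0, 0, 0, 0.4, -0.2, 0.1, 3, 0, 0, 0, 0.2, -0.2, 0.1, 3, 0, 0, 0, 0.15, -0.2, 0.1, 3, 0, 0, 0, 0.15]}}

```text
t: 17.85
position: [0.6468, -0.0489, 0.3765]
tool_rot: [-1.572, -0.0, -1.718]
wrist_force: [1.4, 0.5, -4.0]
width: 0.263
```

Emit:
{"fn": "step_arm", "kwargs": {"moves": [0, 0.04, -1.5, 0, 0, 0, 0.15, -0.2, 0.08, -3, 0, 0, 0, 0.15, -0.8, 0.12, -4.5, 0, 0, 0, 0.15, -1.6, 0.16, -5.7, 0, 0, 0, 0.15, -2.7, 0.2, -6.8, 0, 0, 0, 0.15, -4, 0.23, -7.6, 0, 0, 0, 0.15, -5.4, 0.27, -8.2, 0, 0, 0, 0.15]}}

```text
t: 18.55
position: [0.573, 0.0151, 0.3737]
tool_rot: [-1.573, -0.004, -1.719]
wrist_force: [5.7, -7.8, -7.7]
width: 0.26
```

Emit:
{"fn": "step_arm", "kwargs": {"moves": [-1.8, 0.05, -0.3, 0, 0, 0, 0.15, -3.6, 0.09, -0.1, 0, 0, 0, 0.15, -5.3, 0.14, 0.5, 0, 0, 0, 0.15, -6.9, 0.19, 1.5, 0, 0, 0, 0.15, -8.1, 0.23, 2.9, 0, 0, 0, 0.15, -9, 0.28, 4.5, 0, 0, 0, 0.15, -9.4, 0.33, 6.2, 0, 0, 0, 0.15, -9.4, 0.33, 6.2, 0, 0, 0, 0.15, -9.4, 0.33, 6.2, 0, 0, 0, 0.15]}}

```text
t: 19.45
position: [0.6495, 0.1007, 0.3704]
tool_rot: [-1.571, 0.001, -1.718]
wrist_force: [3.2, 4.7, -4.2]
width: 0.262
```

Run:
```python
from h import *
go();th(3*np.pi)
```

```text
t 19.45 pos [0.6495 0.1007 0.3704] rot [-1.5707e+00  7.0000e-04 -1.7182e+00] F [ 3.2  4.7 -4.2] w 0.262 cut [-0.0106  0.0745] q [ 0.45  0.35 -0.08 -0.   -1.14  0.97]
theta 9.28380069301547 r 0.07523496129496143
```

Emit:
{"fn": "step_arm", "kwargs": {"moves": [0, 0, 0, 0, 0, 0, 0.4, 0, 0, 0, 0, 0, 0, 0.55, 0, 0, 0, 0, 0, 0, 0.55, 0, 0, -3, 0, 0, 0, 0.55, 0, 0, -6.5, 0, 0, 0, 0.55, 4, 0, -7, 0, 0, 0, 0.55, 8, 0, -7, 0, 0, 0, 0.55, 12, 0, -7, 0, 0, 0, 0.55, 14.9, 0, -7, 0, 0, 0, 0.55, 14.9, 0, -7, 0, 0, 0, 0.55, 14.9, 0, -4, 0, 0, 0, 0.55, 14.9, 0, -1, 0, 0, 0, 0.55]}}

```text
t: 20.65
position: [0.6178, -0.0462, 0.3717]
tool_rot: [-1.57, -0.0, -1.719]
wrist_force: [0.9, 0.8, 0.8]
width: 0.548
```

Emit:
{"fn": "step_arm", "kwargs": {"moves": [-0.1, 0, 2, 0, 0, 0, 0.55, -0.1, 0, 3, 0, 0, 0, 0.55, -0.1, 0, 3, 0, 0, 0, 0.4, -0.1, 0, 3, 0, 0, 0, 0.2, -0.1, 0, 3, 0, 0, 0, 0.15, -0.1, 0, 3, 0, 0, 0, 0.15]}}

```text
t: 21.25
position: [0.6468, -0.0492, 0.3704]
tool_rot: [-1.572, -0.001, -1.718]
wrist_force: [2.2, -1.3, -4.6]
width: 0.261
```

Emit:
{"fn": "step_arm", "kwargs": {"moves": [0, 0.04, -1.5, 0, 0, 0, 0.15, -0.2, 0.08, -3, 0, 0, 0, 0.15, -0.8, 0.12, -4.5, 0, 0, 0, 0.15, -1.6, 0.16, -5.7, 0, 0, 0, 0.15, -2.7, 0.2, -6.8, 0, 0, 0, 0.15, -4, 0.23, -7.6, 0, 0, 0, 0.15, -5.4, 0.27, -8.2, 0, 0, 0, 0.15]}}

```text
t: 21.95
position: [0.5744, 0.0161, 0.3678]
tool_rot: [-1.569, -0.001, -1.719]
wrist_force: [13.9, -7.8, -14.4]
width: 0.268
```

Run:
```python
from h import *
go();th(3*np.pi)
stroke(1.3,2.8,10)
```

```text
t 21.95 pos [0.5744 0.0161 0.3678] rot [-1.5692e+00 -1.1000e-03 -1.7187e+00] F [ 13.9  -7.8 -14.4] w 0.268 cut [-0.0724 -0.0202] q [ 0.37  0.22 -0.27  0.   -1.08  1.05]
theta 7.581739672720797 r 0.07516961507370681
[np.float64(-1.1), np.float64(0.03), np.float64(-0.2)] [np.float64(-2.2), np.float64(0.06), np.float64(-0.3)] [np.float64(-3.3), np.float64(0.09), np.float64(-0.2)] [np.float64(-4.4), np.float64(0.11), np.float64(0.1)] [np.float64(-5.5), np.float64(0.14), np.float64(0.6)] [np.float64(-6.4), np.float64(0.17), np.float64(1.2)] [np.float64(-7.3), np.float64(0.2), np.float64(1.9)] [np.float64(-8.0), np.float64(0.23), np.float64(2.7)] [np.float64(-8.6), np.float64(0.26), np.float64(3.7)] [np.float64(-9.1), np.float64(0.29), np.float64(4.7)]
```

Emit:
{"fn": "step_arm", "kwargs": {"moves": [-1.1, 0.03, -0.2, 0, 0, 0, 0.15, -2.2, 0.06, -0.3, 0, 0, 0, 0.15, -3.3, 0.09, -0.2, 0, 0, 0, 0.15, -4.4, 0.11, 0.1, 0, 0, 0, 0.15, -5.5, 0.14, 0.6, 0, 0, 0, 0.15, -6.4, 0.17, 1.2, 0, 0, 0, 0.15, -7.3, 0.2, 1.9, 0, 0, 0, 0.15, -8, 0.23, 2.7, 0, 0, 0, 0.15, -8, 0.23, 2.7, 0, 0, 0, 0.15]}}

```text
t: 22.85
position: [0.6108, 0.0898, 0.3657]
tool_rot: [-1.578, -0.006, -1.719]
wrist_force: [-8.9, -7.6, 4.8]
width: 0.261
```

Run:
```python
from h import *
go();th(4*np.pi)
stroke(2.5,3.1,6)
```

```text
t 22.85 pos [0.6108 0.0898 0.3657] rot [-1.5776 -0.0059 -1.7188] F [-8.9 -7.6  4.8] w 0.261 cut [-0.0472  0.058 ] q [ 0.46  0.29 -0.17  0.   -1.11  0.96]
theta 11.884026331486599 r 0.07479660113237308
[np.float64(-0.4), np.float64(0.02), np.float64(0.6)] [np.float64(-0.8), np.float64(0.04), np.float64(1.3)] [np.float64(-1.1), np.float64(0.06), np.float64(2.0)] [np.float64(-1.3), np.float64(0.08), np.float64(2.7)] [np.float64(-1.4), np.float64(0.1), np.float64(3.4)] [np.float64(-1.5), np.float64(0.11), np.float64(4.2)]
```

Emit:
{"fn": "step_arm", "kwargs": {"moves": [-0.4, 0.02, 0.6, 0, 0, 0, 0.15, -0.8, 0.04, 1.3, 0, 0, 0, 0.15, -1.1, 0.06, 2, 0, 0, 0, 0.15, -1.1, 0.06, 2, 0, 0, 0, 0.15]}}

```text
t: 23.25
position: [0.6301, 0.0977, 0.3653]
tool_rot: [-1.582, -0.006, -1.719]
wrist_force: [-21.7, -4.8, 15.0]
width: 0.264
```

Run:
```python
from h import *
go();th(4*np.pi)
```

```text
t 23.25 pos [0.6301 0.0977 0.3653] rot [-1.5821 -0.0061 -1.7191] F [-21.7  -4.8  15. ] w 0.264 cut [-0.0293  0.0687] q [ 0.46  0.33 -0.12 -0.   -1.13  0.96]
theta 12.163599715118592 r 0.07465858109507106
```

Emit:
{"fn": "step_arm", "kwargs": {"moves": [0, 0, -0.2, 0, 0, 0, 0.15, 0, 0, -0.3, 0, 0, 0, 0.15, 0, 0, -0.3, 0, 0, 0, 0.4, 0, 0, -0.3, 0, 0, 0, 0.55, 0, 0, -0.3, 0, 0, 0, 0.55, 0, 0, -3, 0, 0, 0, 0.55, 0, 0, -7, 0, 0, 0, 0.55, 0, 0, -11, 0, 0, 0, 0.55, 0, -5, -14, 0, 0, 0, 0.55, 0, -5, -19, 0, 0, 0, 0.55, 0, -5, -19, 0, 0, 0, 0.55]}}

```text
t: 24.35
position: [0.4428, 0.1273, 0.4176]
tool_rot: [-1.569, 0.004, -1.717]
wrist_force: [-0.3, 1.3, 0.4]
width: 0.549
```

Run:
```python
from h import *
go()
s=manip.capture("scene");t=manip.capture("top")
a=cv2.resize(s[185:285,215:320],(420,400),interpolation=2)[:,:,::-1];b=cv2.resize(t[95:215,215:330],(383,400),interpolation=2)[:,:,::-1]
cv2.imwrite("pics/p6.png",np.hstack([a,b[:,:380]]))
# change outside cutter between start and now
s0=cv2.imread("pics/scene0.png")[:,:,::-1]; 
for nm,c in(("mug",(355,225)),("diary",(132,242)),("stapler",(156,300)),("pencup",(130,178)),("tape",(305,137)),("lever",(290,235)),("stamp",(223,223))):
    f=lambda im:cv2.cvtColor(np.ascontiguousarray(im[c[1]-28:c[1]+28,c[0]-28:c[0]+28]),7).astype(np.float32)
    print(nm,[round(x,2) for x in cv2.phaseCorrelate(f(s0),f(s))[0]])
```

```text
t 24.35 pos [0.4428 0.1273 0.4176] rot [-1.5693  0.0038 -1.7168] F [-0.3  1.3  0.4] w 0.549 cut [-0.2189  0.0705] q [ 0.71 -0.01 -0.42 -0.   -1.16  0.72]
mug [-0.0, -0.0]
diary [0.01, -0.03]
stapler [0.01, 0.01]
pencup [-0.08, 0.03]
tape [0.14, 0.06]
lever [0.21, 0.12]
stamp [-0.15, 0.17]
```

View pics/p6.png

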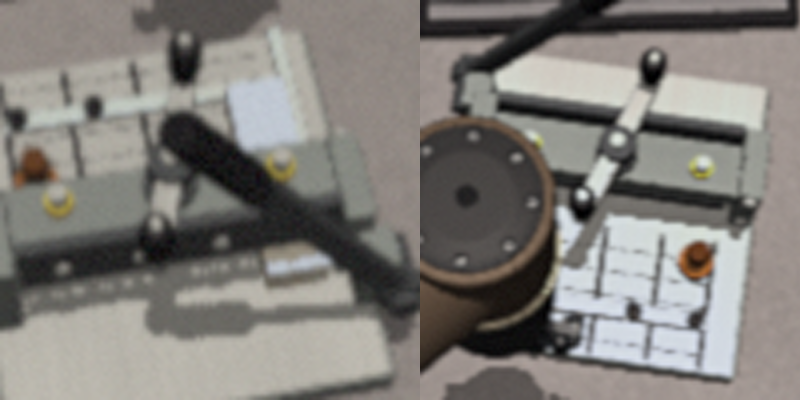

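The crank has run back: in the top view the near handle is at crop (583,202), roughly 11.35 rad against the 12.16 I turned it to. I'll regrip it, tighten again and ease the hand off gently before opening.

Run:
```python
from h import *
T=lambda u,v:((u-420+.5)/3.333-.5+215,(v+.5)/3.333-.5+95)
for p in((582,192),(652,54)):
    w=plane("top",[T(*p)],.226)[0]; c=w2c(w); print(c,np.arctan2(-c[0],-c[1])+3*np.pi)
go((*c2w(-.15,.026),.366,W),(*c2w(-.071,.026),.366,W))
```

```text
[-0.06721842  0.02415212] 11.340517144702611
[ 0.07527174 -0.02143889] 8.131454210547137
t 24.45 pos [0.4451 0.1276 0.4165] rot [-1.5697  0.0021 -1.7163] F [1.  0.6 1.4] w 0.55 cut [-0.2166  0.0712] q [ 0.71 -0.01 -0.42 -0.   -1.16  0.72]
[4.54 5.05 6.65] [-0.001  0.002 -0.002]
[ 4.55  5.06 14.55] [-0.001  0.002 -0.002]
```

Emit:
{"fn": "step_arm", "kwargs": {"moves": [4.5, 2, 2, 0, 0, 0, 0.6, 4.5, 5, 5, 0, 0, 0, 0.6, 4.5, 5, 8, 0, 0, 0, 0.6, 4.5, 5, 11, 0, 0, 0, 0.6, 4.5, 5, 14, 0, 0, 0, 0.6, 4.5, 5, 14.4, 0, 0, 0, 0.6, 4.5, 5, 14.4, 0, 0, 0, 0.4, 4.5, 5, 14.4, 0, 0, 0, 0.2, 4.5, 5, 14.4, 0, 0, 0, 0.15, 4.5, 5, 14.4, 0, 0, 0, 0.15]}}

```text
t: 25.45
position: [0.5815, 0.0612, 0.3644]
tool_rot: [-1.572, -0.002, -1.718]
wrist_force: [4.3, -5.3, -8.9]
width: 0.265
```

Run:
```python
from h import *
go();th(4*np.pi)
stroke(1.90,2.8,9)
```

```text
t 25.45 pos [0.5815 0.0612 0.3644] rot [-1.5720e+00 -1.6000e-03 -1.7184e+00] F [ 4.3 -5.3 -8.9] w 0.265 cut [-0.072   0.0254] q [ 0.44  0.24 -0.25  0.   -1.08  0.98]
theta 11.334574354483825 r 0.07633755329903989
[np.float64(-0.7), np.float64(0.02), np.float64(0.3)] [np.float64(-1.4), np.float64(0.04), np.float64(0.6)] [np.float64(-2.0), np.float64(0.06), np.float64(1.0)] [np.float64(-2.6), np.float64(0.08), np.float64(1.5)] [np.float64(-3.1), np.float64(0.1), np.float64(2.0)] [np.float64(-3.6), np.float64(0.11), np.float64(2.6)] [np.float64(-4.0), np.float64(0.13), np.float64(3.2)] [np.float64(-4.4), np.float64(0.15), np.float64(3.9)] [np.float64(-4.6), np.float64(0.17), np.float64(4.6)]
```

Emit:
{"fn": "step_arm", "kwargs": {"moves": [-0.7, 0.02, 0.3, 0, 0, 0, 0.15, -1.4, 0.04, 0.6, 0, 0, 0, 0.15, -2, 0.06, 1, 0, 0, 0, 0.15, -2.6, 0.08, 1.5, 0, 0, 0, 0.15, -2.6, 0.08, 1.5, 0, 0, 0, 0.15]}}

```text
t: 25.95
position: [0.5993, 0.0834, 0.3637]
tool_rot: [-1.575, -0.006, -1.719]
wrist_force: [-0.6, -10.9, -1.5]
width: 0.263
```

Emit:
{"fn": "step_arm", "kwargs": {"moves": [-0.5, 0.02, 0.5, 0, 0, 0, 0.15, -1, 0.03, 1.1, 0, 0, 0, 0.15, -1.4, 0.05, 1.7, 0, 0, 0, 0.15, -1.8, 0.07, 2.4, 0, 0, 0, 0.15, -2, 0.09, 3.1, 0, 0, 0, 0.15, -2, 0.09, 3.1, 0, 0, 0, 0.15, -2, 0.09, 3.1, 0, 0, 0, 0.15]}}

```text
t: 26.65
position: [0.6297, 0.0984, 0.3631]
tool_rot: [-1.582, -0.006, -1.719]
wrist_force: [-21.0, -6.7, 12.0]
width: 0.262
```

Run:
```python
from h import *
go();th(4*np.pi)
stroke(2.8,3.1,3);stroke(2.8,2.2,6)
```

```text
t 26.65 pos [0.6297 0.0984 0.3631] rot [-1.5821 -0.0063 -1.719 ] F [-21.   -6.7  12. ] w 0.262 cut [-0.0298  0.0693] q [ 0.46  0.33 -0.13 -0.   -1.13  0.96]
theta 12.16022334556528 r 0.07546732615175693
[np.float64(-0.2), np.float64(0.02), np.float64(0.7)] [np.float64(-0.4), np.float64(0.04), np.float64(1.5)] [np.float64(-0.4), np.float64(0.06), np.float64(2.2)] 
[np.float64(0.3), np.float64(-0.02), np.float64(-0.7)] [np.float64(0.6), np.float64(-0.04), np.float64(-1.4)] [np.float64(1.1), np.float64(-0.06), np.float64(-2.0)] [np.float64(1.5), np.float64(-0.08), np.float64(-2.6)] [np.float64(2.1), np.float64(-0.1), np.float64(-3.1)] [np.float64(2.7), np.float64(-0.11), np.float64(-3.6)]
```

Emit:
{"fn": "step_arm", "kwargs": {"moves": [0.15, -0.01, -0.35, 0, 0, 0, 0.15, 0.3, -0.02, -0.7, 0, 0, 0, 0.15, 0.45, -0.03, -1.05, 0, 0, 0, 0.15, 0.6, -0.04, -1.4, 0, 0, 0, 0.15, 0.6, -0.04, -1.4, 0, 0, 0, 0.15]}}

```text
t: 27.15
position: [0.6168, 0.0943, 0.3634]
tool_rot: [-1.577, -0.005, -1.719]
wrist_force: [-7.0, -10.9, 2.1]
width: 0.264
```

Run:
```python
from h import *
go();th(4*np.pi)
```

```text
t 27.15 pos [0.6168 0.0943 0.3634] rot [-1.5767 -0.0054 -1.719 ] F [ -7.  -10.9   2.1] w 0.264 cut [-0.0419  0.0633] q [ 0.46  0.31 -0.16  0.   -1.11  0.96]
theta 11.981242911119539 r 0.07592315170738609
```

Emit:
{"fn": "step_arm", "kwargs": {"moves": [0.2, -0.01, -0.3, 0, 0, 0, 0.15, 0.45, -0.02, -0.6, 0, 0, 0, 0.15, 0.45, -0.02, -0.6, 0, 0, 0, 0.15, 0.45, -0.02, -0.6, 0, 0, 0, 0.15]}}

```text
t: 27.55
position: [0.6108, 0.0912, 0.3635]
tool_rot: [-1.576, -0.004, -1.719]
wrist_force: [-3.9, -9.2, -0.6]
width: 0.261
```

```bash
cat >> h.py <<'E'
def tang():
    s=manip.state(); c=w2c(s["position"]); c/=np.hypot(*c); t=np.array([c[1],-c[0]])
    k,q=np.cos(CUT[2]),np.sin(CUT[2]); f=s["wrist_force"]; F=np.array([k*f[0]+q*f[1],-q*f[0]+k*f[1]])
    print("tangential",F@t,"radial",F@c)
E
python3 - <<'E'
from h import *
go();th(4*np.pi);tang()
E
```

```text
t 27.55 pos [0.6108 0.0912 0.3635] rot [-1.5756 -0.0044 -1.7188] F [-3.9 -9.2 -0.6] w 0.261 cut [-0.0474  0.0594] q [ 0.46  0.3  -0.18  0.   -1.1   0.96]
theta 11.892928685535141 r 0.07596742690337224
tangential -8.029320744590025 radial -6.003643727876368
```

Emit:
{"fn": "step_arm", "kwargs": {"moves": [0.25, -0.01, -0.3, 0, 0, 0, 0.15, 0.5, -0.02, -0.55, 0, 0, 0, 0.15, 0.5, -0.02, -0.55, 0, 0, 0, 0.15, 0.5, -0.02, -0.55, 0, 0, 0, 0.15]}}

```text
t: 27.95
position: [0.6052, 0.0876, 0.3636]
tool_rot: [-1.574, -0.003, -1.719]
wrist_force: [-0.5, -6.1, -3.0]
width: 0.259
```

Run:
```python
from h import *
go();th(4*np.pi);tang()
```

```text
t 27.95 pos [0.6052 0.0876 0.3636] rot [-1.5744 -0.0032 -1.7187] F [-0.5 -6.1 -3. ] w 0.259 cut [-0.0524  0.055 ] q [ 0.46  0.29 -0.19  0.   -1.1   0.96]
theta 11.80469938669377 r 0.07599560711428935
tangential -3.91348076025996 radial -4.65030752200998
```

Emit:
{"fn": "step_arm", "kwargs": {"moves": [0.1, 0, -0.1, 0, 0, 0, 0.15, 0.25, -0.01, -0.22, 0, 0, 0, 0.15, 0.25, -0.01, -0.22, 0, 0, 0, 0.15, 0.25, -0.01, -0.22, 0, 0, 0, 0.15]}}

```text
t: 28.35
position: [0.6031, 0.0859, 0.3637]
tool_rot: [-1.574, -0.002, -1.719]
wrist_force: [0.3, -5.4, -3.9]
width: 0.267
```

Run:
```python
from h import *
go();th(4*np.pi);tang()
```

```text
t 28.35 pos [0.6031 0.0859 0.3637] rot [-1.5739 -0.0023 -1.7186] F [ 0.3 -5.4 -3.9] w 0.267 cut [-0.0543  0.0531] q [ 0.46  0.28 -0.2   0.   -1.1   0.96]
theta 11.769831209901586 r 0.0759063616050667
tangential -3.0096844492139136 radial -4.4994232877154285
```

Emit:
{"fn": "step_arm", "kwargs": {"moves": [0, 0, 0, 0, 0, 0, 0.3, 0, 0, 0, 0, 0, 0, 0.35, 0, 0, 0, 0, 0, 0, 0.45, 0, 0, 0, 0, 0, 0, 0.6, 0, 0, 0, 0, 0, 0, 0.6, 0, 0, -2, 0, 0, 0, 0.6, 0, 0, -5, 0, 0, 0, 0.6, 0, 0, -9, 0, 0, 0, 0.6, 0, -4, -13, 0, 0, 0, 0.6, -4, -6, -16, 0, 0, 0, 0.6, -8, -6, -16, 0, 0, 0, 0.6, -8, -6, -16, 0, 0, 0, 0.6]}}

```text
t: 29.55
position: [0.4577, 0.193, 0.4261]
tool_rot: [-1.569, 0.003, -1.715]
wrist_force: [-0.5, -1.3, -1.6]
width: 0.602
```

Run:
```python
from h import *
go()
s=manip.capture("scene");t=manip.capture("top")
a=cv2.resize(s[185:285,215:320],(420,400),interpolation=2)[:,:,::-1];b=cv2.resize(t[95:215,215:330],(383,400),interpolation=2)[:,:,::-1]
cv2.imwrite("pics/p7.png",np.hstack([a,b[:,:380]]))
```

```text
t 29.55 pos [0.4577 0.193  0.4261] rot [-1.569   0.0031 -1.7149] F [-0.5 -1.3 -1.6] w 0.602 cut [-0.2138  0.1377] q [ 0.8   0.05 -0.34 -0.   -1.18  0.63]
```

View pics/p7.png

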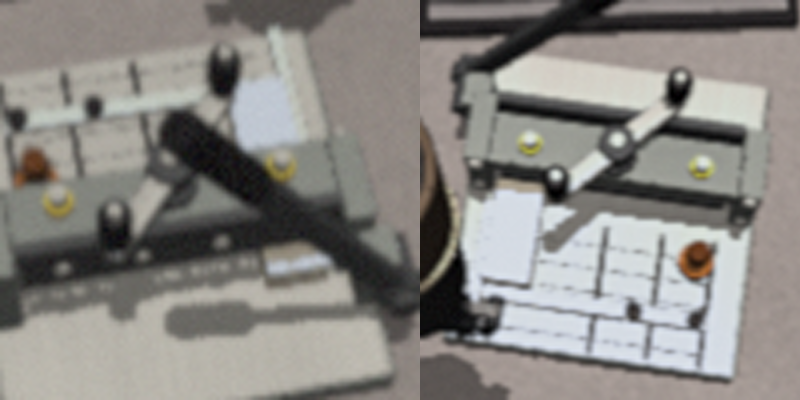

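The crank stayed put this time: the near handle is at crop (557,178) and the pad lies against the fence strip and gauge. I'll measure the angle and the pad.

Run:
```python
from h import *
T=lambda u,v:((u-420+.5)/3.333-.5+215,(v+.5)/3.333-.5+95)
S=lambda u,v:((u+.5)/4-.5+215,(v+.5)/4-.5+185)
a,b=[w2c(plane("top",[T(*p)],.226)[0]) for p in((557,171),(679,70))]; d=b-a
print(a,b,np.arctan2(d[0],d[1])+3*np.pi)
for n,p,z in(("nearR",(229,86),.065),("nearL",(284,79),.065),("farR",(267,275),.065),("farL",(330,265),.065),("gauge",(167,109),.043),("g2",(210,103),.043)):
    print(n,(w2c(plane("scene",[S(*p)],z)[0])*1e3).round(1))
for n,p,z in(("t nearR",(534,287),.065),("t nearL",(472,277),.065),("t right",(545,195),.065)):
    print(n,(w2c(plane("top",[T(*p)],z)[0])*1e3).round(1))
s=manip.capture("scene");s0=cv2.imread("pics/scene0.png")[:,:,::-1]
for nm,c in(("mug",(355,225)),("diary",(132,242)),("stapler",(156,300)),("pencup",(130,178)),("tape",(305,137)),("stamp",(223,223))):
    f=lambda im:cv2.cvtColor(np.ascontiguousarray(im[c[1]-28:c[1]+28,c[0]-28:c[0]+28]),7).astype(np.float32)
    print(nm,[round(x,2) for x in cv2.phaseCorrelate(f(s0),f(s))[0]])
```

```text
[-0.05071187  0.04958616] [ 0.06315626 -0.04839862] 11.70613896829989
nearR [-122.7   74.1]
nearL [-121.   120.8]
farR [50.5 68.3]
farL [ 51.4 118.7]
gauge [-122.8   21.6]
g2 [-121.9   58.4]
t nearR [-125.3   64.2]
t nearL [-124.   128.7]
t right [-26.7  67.5]
mug [0.01, 0.01]
diary [0.06, 0.0]
stapler [0.03, -0.01]
pencup [-0.07, 0.01]
tape [-0.28, -0.13]
stamp [0.1, 0.18]
```

```bash
python3 -c "
from cell import manip
print(manip.hand_in())"
```

```text
the job is handed in; nothing more can be done
None
```

I laid the pad on the cutter bed against the fence and the length gauge, let go, and wound the clamp down onto it. I handed the job in at about 29.7 s; no verdict was reported.

- **Pad:** I pushed it against the fence and pulled it against the gauge until I felt about 15 N at each. In the last picture its near end is within about 1 mm of the gauge line. Its side is 1 to 3 mm from the fence line, which is about as fine as the picture resolves. It looks square within measuring error. The top view read the pad's near-left corner wider than the scene view did (129 against 121 mm); I went by the scene view and the contact forces.
- **Clamp:** On my first release, straight from 12.16 rad, the crank sprang back to about 11.34 rad. I gripped it again, turned it back to 12.16 rad (about 22 N) and eased off slowly until it pushed back with only 3 N. It then stayed at about 11.7 rad, just past the 11.5 rad contact point. I could not measure the clamp force, so the 40 N is inferred from the crank angle and forces.
- **Other things:** In the last picture the mug, diary, stapler, pen cup, tape and stamp had shifted by no more than about 0.3 pixel. The lever showed a shift of only about 0.2 pixel after the first clamping and still stood up in the last picture. The gauge line had not visibly moved since before the clamping. The arm ended clear of everything.

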